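Hang the hooked trivet on the guarded rail

ROBOT

A 6-joint arm with a two-finger parallel gripper is mounted at the origin on the work surface. World frame = base frame: x ahead of the robot, y to its left, z up, the work surface at z = 0. Lengths are in m, angles in degrees, forces in N, time in s.
With the tool pointing down it reaches from about 0.425 to 0.925 m from the base axis. Payload 12.5 kg.
Tool frame: the origin (TCP) lies at the very end of the fingers, on their centre line; the grasp point (between the pads) lies 19 mm behind it; z points along the fingers, y is the line along which they close (so a half turn about z gives the same grasp; the last joint's range is limited). The gripper opens to 85 mm and grips with 20 to 120 N. Pads are 22 mm wide; open, the fingers measure 114 mm over their backs; the gripper's body (76 mm by 85 mm) begins 54 mm behind the grasp point. The pads swing forward as they close: fully open they stand 13 mm farther back than shut.
Start: joints at [-82.082, 28.126, 89.318, -0, 62.55, -6.05], TCP at [0.151, -0.607, 0.202] pointing down, gripper open.
Joint ranges: [-177.58, 177.58], [-47.91, 125.51], [2.72, 160], [-65.01, 245.01], [3.68, 167.84], [-153.87, 153.87]. Speed limits (degrees/s): [127.2, 127.2, 159.86, 180, 180, 180].

INTERFACE

Orientations are given as a 3x3 rotation matrix whose columns are the frame's x, y, z axes.
In Python, from workcell import manip, snapshot, get_calibration, spot_in gives the robot as it stands. The module is installed in compiled form; this text tells all that it offers.
- The arm moves only by the tool play_rows, never from a script. Its argument "commands" is a list of rows, each an object of numbers: "grip": the finger opening in m, from 0 to 0.0854; "tx", "ty", "tz": the shift along the tool's x, y, z in m; "spin": the turn about the tool's z in rad. A call has 1 to 12 rows; each row shifts and turns the commanded pose from where the row before left it, along the tool's axes as they then stand; what a row does not reach is not made up. A row lasts 1/10 s, in which the tool goes at most 50 mm and 8.59 degrees, less where a joint would pass 70% of its speed; a pose out of reach is approached as far as the arm can. A call with a gripper value outside its range is refused whole. The fingers move at their own pace and stop on an object; "newtons" is the grip in N (left out, the last holds). Time passes only in rows, so rows that do not move let the fingers close. It gives the time, the measured TCP pose, the force, the opening and the grip force at its end, in the units of the state.
- manip.observe(): the state, without advancing time (a new reading comes with each control period).
- snapshot(name): name is "scene" or "top" or "wrist"; returns (picture, depth): 400x640x3 uint8, red, green, blue; 400x640 float32, m along the optical axis (not along the pixel's ray), 0 where there is no reading.
- get_calibration(name): a dict with "vertical_fov" (degrees; the focal length in pixels is half the picture's height over the tangent of half this angle, whatever the lens; pixels are square), "cx", "cy" (the principal point, pixels), "rvec" (rotation vector, rad) and "tvec" (3), from world to camera coordinates, as OpenCV has them; the wrist camera has in their place "T_tool_cam" (4x4, takes a point from camera to tool coordinates, whose origin is the TCP and whose axes are the flange's). Camera axes: x right, y down, z forward; pixel columns grow to the right and rows downward; lengths in m; the calibration is good to about 2 mm. A picture is of the moment at which its call begins: read the wrist's pose just before it. get_calibration takes no time and is no camera call.
- manip.hand_in(): hands the job in; it is judged then, once.
Trained networks look in the newest picture that a camera, given by its name, has taken for a name from the list of things; names that differ only in an ending like _2 or _b are one class to them, and where a whole thing is asked for, a point or a joint stands for the part that bears it (a point fixed in the world has none). Each returns a list of dicts, best first, with "conf" (0 to 1); they miss things now and then, are a little off and sometimes report something else, mostly with a low value. They report only what shows in the picture. A call takes as long as a camera call. They do not tell look-alikes from the thing itself.
- spot_in(query, camera): "point" ([column, row] in pixels, amid what is visible of it).
The state is a dict: "time_s": time; "q": joint angles; "qvel": joint speeds; "joint_torque": joint torques, N m; "position": TCP position; "orientation": TCP orientation; "ft_force": force on the tool from outside, world axes, zero at the start; "ft_torque": the same for the moment, N m; "gripper_width": finger opening in m; "gripper_force": force on a finger pad.
Only numpy, scipy, OpenCV 4.12 (cv2) and the standard library are available. Lean on these libraries where they do the work, as an engineer would, in place of code of your own. Each camera call takes 0.05 s, during which the arm holds its last target. There are 200 camera calls.

TASK

Slide the clear guard of the rail stand well aside, then lift the purple trivet off the drawer tray and rest it on the sloping wooden stand, ribbed face outward and hook at the top, and let go of it there. Take it afresh and hang it upright by its hook on the steel bar, square to the bar and within the stretch that the guard uncovered, then slide the guard fully shut in front of it. Leave the other crockery and containers where they stand.

Things in the scene. Friction and masses are not known exactly. Their poses are not given: they have to be found in the camera images.
- trivet: Purple plastic trivet, plate 150 (own x) x 60 (y) x 10 (z) mm, about 130 g; origin at the plate's centre, +z its ribbed face. Its +x end is bent back into a hook over the full width: end wall x 67..75 reaching to z=-33, lip z -33..-27 from there back to x=45. Starts flat on the tray's dividers, ribs up, hook down, +x about away from the robot. Hung, +x is up; it leans by itself 0.1 to 0.25 rad.
- trivet_hook (a point): Middle of the inner face of the trivet's hook end wall, at (67, 0, -16) mm in the trivet's frame: the face that rests on top of the bar. The hook's inside is 22 mm wide (own z -27 to -5) and 22 mm deep (own x 45 to 67).
- drawer_tray: Fixed wooden drawer tray, 170 x 170 mm; origin at the centre of its underside. Two clear dividers, 4 thick, along own y at x = -28 and +28, tops 45 mm above the counter, carry the trivet. Side walls (y = +-83) 30 high, front and back lips 12 high, floor 5 thick.
- slope_stand: Fixed pale wooden sloping stand; origin at the centre of its underside, front is own -x. A 45 degree backrest, 44 mm wide, 100 long, rises towards +x from its foot; a ledge 44 wide stands 22 out from it there, square to it. Base plate 100 wide, own x -77 to 53, 12 thick. The trivet's hook clears the back of the stand.
- stand_corner (a point): Where the sloping stand's backrest meets its ledge: (-45, 0, 80) mm in the stand's frame. A trivet seated there (back on the backrest, lower end on the ledge) has its centre at (4.5, 0, 136.6) mm in the stand's frame, own +x along (0.707, 0, 0.707) and own +z along (-0.707, 0, 0.707).
- rail_stand: Fixed steel rail stand; origin on the counter under the middle of the bar, front (guard side) is own -x. Bar along own y from -213 to +213 mm between two end posts (24 x 12, 222 high). Base plate 130 x 460, 12 thick. The clear guard slides in front of the bar, centre plane at x=-52.
- bar_mid (a point): Middle of the bar's axis, 210 mm above the counter; the bar is round, 12 mm in diameter, along the rail stand's y.
- guard (a joint): Slide of the clear acrylic guard along the rail stand's own -y, in m: 0 fully shut, 0.20 fully open. The guard is 200 wide, 6 thick, its top edge at z=205; shut it stands at own y 5 to 205 of the rail stand, open at y -195 to 5. It has slight friction (about 1.5 N) and stays where it is left.
- guard_knob (a point): Grip point of the guard's black upright knob, on the middle of its top edge: a block 24 by 24 in plan, from 205 to 249 above the counter; this point is at 235.
- cup: Purple cup, 72 in diameter, 85 high; origin at the centre of its underside. Bystander.
- saucer: White porcelain saucer, 110 in diameter, 16 high; origin at the centre of its underside. Bystander.
- scoop: Aluminium scoop, 170 long, 55 wide, 35 high, handle towards own -x; origin under it near where the handle begins. Bystander.
- canister: Closed steel canister, 84 in diameter, 130 high; origin at the centre of its underside. Bystander.
- bowl: Blue ceramic bowl, 120 in diameter, 50 high; origin at the centre of its underside. Bystander.
- jar: Amber glass jar with brass cap, 70 in diameter, 110 high; origin at the centre of its underside. Bystander.
Not all that is in view belongs to the job. There is more than one size of the trivet; the one meant has the size given above.

How it is judged (in metres and radians):
On the way, in this order (a step that is already met when the one before it is completed fails the run):
1. the guard is slid well aside (at least 160 mm open) (value of joint guard above 0.16 m), for 0.1 s.
2. the trivet rests, let go and still, on the sloping stand: lower end on the ledge, back against the backrest, hook at the top (within about 15 mm along it, 22 mm sideways) (x of trivet in the frame of slope_stand between -0.012 and 0.022 m and y of trivet in the frame of slope_stand between -0.022 and 0.022 m and z of trivet in the frame of slope_stand between 0.122 and 0.152 m and angle between trivet's own x axis and vertical between 0.6 and 0.97 rad and contact force between trivet and slope_stand above 0.2 N and contact force between the fingers and trivet below 0.05 N and linear speed of trivet below 0.03 m/s and angular speed of trivet below 0.4 rad/s), for 0.2 s.
3. the trivet hangs by its hook on the bar, let go (it may still swing a little), in the stretch the shut guard covers (x of trivet_hook in the frame of rail_stand between -0.015 and 0.015 m and z of trivet_hook in the frame of rail_stand between 0.205 and 0.227 m and y of trivet in the frame of rail_stand between 0.03 and 0.18 m and angle between trivet's own x axis and vertical below 0.5 rad and angle between the y axis of trivet and the y axis of rail_stand, either way round below 0.3 rad and contact force between trivet and rail_stand above 0.1 N and contact force between the fingers and trivet below 0.05 N), for 0.2 s.
At the end, for the whole second after the job is handed in: The trivet hangs still and untouched by its hook on the bar (hook inside on the bar to about 11 mm, upright within 0.5 rad, square to the bar within 0.3 rad), its centre 30 to 180 mm to the +y side of the rail stand's middle, and the guard is shut to within 12 mm (all of step 3 and linear speed of trivet below 0.03 m/s and angular speed of trivet below 0.4 rad/s and value of joint guard below 0.012 m).
It fails at once if the cup, saucer, scoop, canister, bowl or jar is shifted by more than 30 mm (distance of any of cup, saucer, scoop, canister, bowl, jar from where it was at the start of the episode above 0.03 m).
It also fails if it takes over 72 s, if anything falls off the work surface, if the arm or the gripper's body presses on something with over 40 N, if the wrist force passes 120 N, or if a joint passes its speed limit or range.

## Working session

There is one attempt and no reset: what is moved stays moved. The work goes in short steps, Python scripts to look and compute and a tool call to move; the robot and the scene stay as the last step left them, time stands still between calls to the robot, and variables do not carry over. Pictures are saved under pics/ and viewed, at most 13 in all, crops included, and the job is handed in when it is done.

Besides the shell and the picture viewer there is one more tool, called after ">>>" by a JSON object that holds its "method" and its "body", one argument or row to a line. play_rows: Moves the arm, as the interface text tells. Its arguments: {"type":"object","properties":{"commands":{"type":"array"},"newtons":{"type":"number"}},"required":["commands"]}

```bash
mkdir -p pics; cat > h.py <<'E'
import numpy as np, cv2
from workcell import manip, snapshot, get_calibration, spot_in
def cam(name, st=None):
    c=get_calibration(name); f=200/np.tan(np.radians(c["vertical_fov"])/2)
    if name=="wrist":
        T=np.eye(4); T[:3,:3]=np.array(st["orientation"]); T[:3,3]=st["position"]
        M=T@np.array(c["T_tool_cam"])
    else:
        R=cv2.Rodrigues(np.array(c["rvec"],float))[0]; M=np.eye(4); M[:3,:3]=R.T; M[:3,3]=-R.T@np.array(c["tvec"],float).ravel()
    return f,c["cx"],c["cy"],M
def cloud(d,C):
    f,cx,cy,M=C; v,u=np.mgrid[:400,:640]
    P=np.stack([(u-cx)/f*d,(v-cy)/f*d,d],-1)@M[:3,:3].T+M[:3,3]
    P[d<=0]=np.nan
    return P
def shot(name):
    st=manip.observe(); im,d=snapshot(name)
    return im,d,cloud(d,cam(name,st)),st
def save(im,n,s=1,box=None):
    if box: im=im[box[1]:box[3],box[0]:box[2]]
    cv2.imwrite("pics/"+n,cv2.resize(im[:,:,::-1],None,fx=s,fy=s,interpolation=cv2.INTER_CUBIC))
E
python3 - <<'E'
from h import *
for n in ["scene","top"]:
    im,d,P,st=shot(n); save(im,n+"0.png"); np.savez(n+"0.npz",im=im,d=d,P=P)
    print(n,cam(n)[3].round(3).tolist())
    for q in ["trivet","drawer_tray","slope_stand","stand_corner","rail_stand","bar_mid","guard_knob","cup","saucer","scoop","canister","bowl","jar"]:
        for r in spot_in(q,n)[:3]:
            u,v=np.round(r["point"]).astype(int); print(q,(u,v),round(r["conf"],2),P[v,u].round(3))
st=manip.observe();print(st)
E
```

```text
scene [[-0.146, 0.828, -0.541, 1.062], [0.989, 0.123, -0.078, 0.083], [0.002, -0.547, -0.837, 1.052], [0.0, 0.0, 0.0, 1.0]]
trivet (np.int64(265), np.int64(161)) 0.94 [ 0.269 -0.227  0.022]
trivet (np.int64(270), np.int64(204)) 0.73 [ 0.459 -0.163  0.058]
trivet (np.int64(294), np.int64(269)) 0.54 [ 0.637 -0.058  0.009]
drawer_tray (np.int64(260), np.int64(211)) 0.97 [ 0.485 -0.189  0.054]
slope_stand (np.int64(392), np.int64(217)) 0.98 [0.459 0.206 0.073]
stand_corner (np.int64(394), np.int64(216)) 0.66 [0.458 0.211 0.078]
stand_corner (np.int64(479), np.int64(220)) 0.32 [0.41  0.472 0.039]
rail_stand (np.int64(293), np.int64(269)) 0.77 [ 0.638 -0.06   0.012]
rail_stand (np.int64(466), np.int64(188)) 0.29 [0.337 0.42  0.095]
bar_mid (np.int64(293), np.int64(269)) 0.88 [ 0.638 -0.06   0.012]
guard_knob (np.int64(314), np.int64(244)) 0.55 [ 0.616 -0.001  0.146]
cup (np.int64(477), np.int64(223)) 0.63 [0.41  0.472 0.021]
saucer (np.int64(318), np.int64(208)) 0.77 [ 0.419 -0.021  0.006]
scoop (np.int64(173), np.int64(201)) 0.74 [ 0.458 -0.492 -0.001]
canister (np.int64(288), np.int64(27
[... 1637 characters left out ...]
04e+01, -6.05272264e+00]), 'qvel': array([-0.04837495, -0.06169859,  0.03631292, -0.02052664, -0.04452312,
        0.06301754]), 'joint_torque': array([-1.95476596e-04, -6.18271995e+01, -2.61836654e+01, -1.51667100e-04,
        4.53105849e-04,  1.82478647e-05]), 'position': array([ 0.15086259, -0.60654357,  0.20192572]), 'orientation': array([[ 9.70431290e-01,  2.41377528e-01,  1.43942356e-05],
       [ 2.41377528e-01, -9.70431285e-01, -9.70794513e-05],
       [-9.46418145e-06,  9.76833822e-05, -9.99999995e-01]]), 'ft_force': array([ 0.2192784 , -0.34439721,  0.93372919]), 'ft_torque': array([-0.0076776 , -0.04034137,  0.00513548]), 'gripper_force': 0.0, 'gripper_width': 0.08527125216585221}
```

View pics/scene0.png

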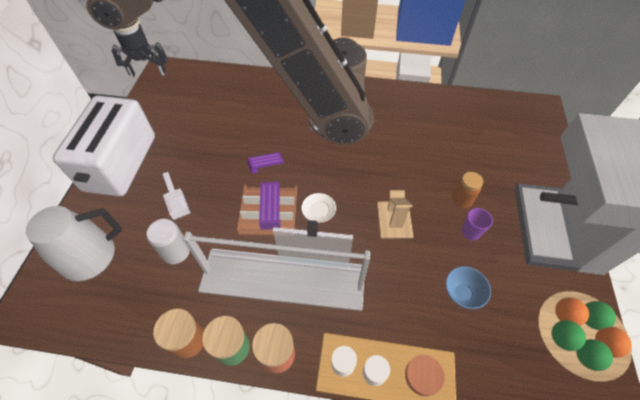

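```bash
python3 - <<'E'
from h import *
im=np.load("top0.npz")["im"]; save(im,"top0c.png",2.6,(170,110,470,300))
E
```

```text
(no output)
```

View pics/top0c.png

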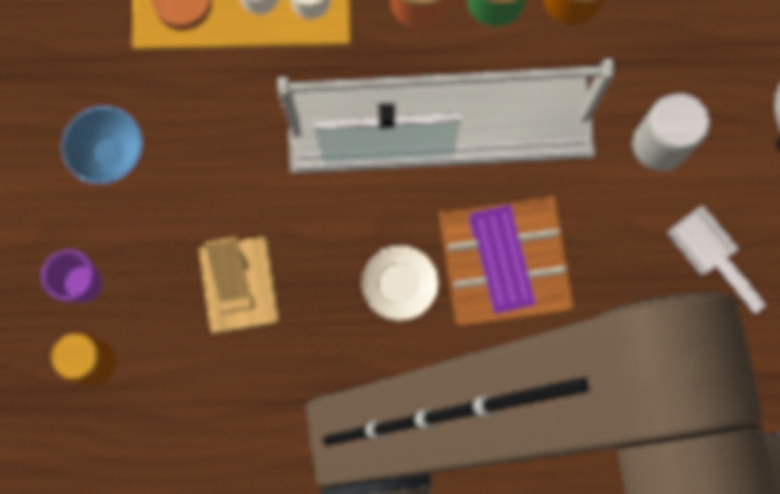

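The pictures show two purple trivets. One is on the tray at scene (270,204), crop (502,258). The other is a smaller one loose on the counter at scene (265,161), under the arm in the top view. The one on the tray's dividers, ribs up, fits the description, and I'll check its size. The guard knob is at scene (312,229), the slope stand at (397,215), and the bar runs from (190,237) to (367,256). Next I'll measure poses from depth.

```bash
python3 - <<'E'
from h import *
def rect(Q):
    r=cv2.minAreaRect((Q[:,:2]*1000).astype(np.float32)); return np.round(r[0],1),np.round(r[1],1),round(r[2],1)
for n in ["scene","top"]:
    z=np.load(n+"0.npz"); im,P=z["im"].astype(int),z["P"]; X,Y,Z=P[...,0],P[...,1],P[...,2]
    print("==",n)
    hsv=cv2.cvtColor(z["im"],cv2.COLOR_RGB2HSV); pur=(hsv[...,0]>128)&(hsv[...,0]<160)&(hsv[...,1]>100)
    k,l,s,c=cv2.connectedComponentsWithStats(pur.astype(np.uint8))
    for i in range(1,k):
        if s[i,4]<60: continue
        Q=P[l==i]; Q=Q[~np.isnan(Q[:,0])]; print("purple",c[i].round(),s[i,4],rect(Q),np.percentile(Q[:,2],[5,50,95]).round(3))
    m=(Z>.195)&(Z<.235)&(abs(X-.63)<.12)&(Y>-.33)&(Y<.17)
    Q=P[m]; print("bar/posts/guard",len(Q),rect(Q))
    v=np.polyfit(Q[:,1],Q[:,0],1); print(v)
    m=(Z>.225)&(Z<.27)&(abs(X-.6)<.1)&(abs(Y)<.1); Q=P[m]; print("knob",len(Q),Q.mean(0).round(4) if len(Q) else "",rect(Q) if len(Q) else "")
    m=(Z>.004)&(Z<.02)&(abs(X-.43)<.12)&(abs(Y-.21)<.09); Q=P[m]; print("stand base",len(Q),rect(Q))
    m=(Z>.03)&(Z<.2)&(abs(X-.43)<.12)&(abs(Y-.21)<.09); Q=P[m]; print("stand up",len(Q),rect(Q),Q[:,2].max())
E
```

```text
== scene
purple [264. 161.] 413 (array([ 262.6, -228.7]), array([ 51.2, 117. ]), 33.5) [0.007 0.021 0.033]
purple [269. 205.] 846 (array([ 448.5, -168.4]), array([153.9,  59.7]), 11.6) [0.041 0.055 0.059]
purple [477. 223.] 587 (array([433. , 456.7]), array([67.2, 71.3]), 50.8) [0.015 0.057 0.085]
bar/posts/guard 1422 (array([646.2, -85.6]), array([ 71.2, 448.5]), 1.8)
[-0.08215828  0.65064629]
knob 135 [ 0.6183 -0.0041  0.2439] (array([615.1,  -4.6]), array([23.9, 24. ]), 3.5)
stand base 809 (array([429.7, 211.9]), array([177.8, 237.1]), 88.9)
stand up 588 (array([420.2, 220.4]), array([93.6, 45.1]), 8.7) 0.15198256699707935
== top
purple [363. 209.] 617 (array([ 445.4, -167.6]), array([149.7,  61.4]), 11.1) [0.048 0.055 0.062]
purple [197. 216.] 364 (array([437.5, 468.1]), array([91.4, 81.4]), 81.8) [-0.     0.043  0.087]
bar/posts/guard 647 (array([638.6, -85.4]), array([ 74.7, 448.7]), 2.1)
[-0.08501196  0.64494574]
knob 59 [ 0.6093 -0.006   0.2461] (array([625.3, -45.8]), array([ 26.4, 115.7]), 20.0)
stand base 772 (array([429.7, 210.7]), array([178.2, 238.8]), 89.7)
stand up 360 (array([417.5, 221.5]), array([95.2, 44. ]), 7.6) 0.154497572457432
```

```bash
cat >> h.py <<'E'
def plan(p,yaw=None):
    "spin first, then shift in tool axes after the spin"
    st=manip.observe(); R=np.array(st["orientation"]); y0=np.degrees(np.arctan2(R[1,0],R[0,0]))
    s=0 if yaw is None else -np.radians(yaw-y0)
    if yaw is not None: R=R@cv2.Rodrigues(np.array([0,0,s]))[0]
    d=R.T@(np.array(p)-st["position"])
    print("t",round(st["time_s"],2),"pos",st["position"].round(4),"yaw",round(y0,2),"w",round(st["gripper_width"],4),"F",st["ft_force"].round(1),"-> spin",round(s,4),"t",d.round(4))
E
python3 - <<'E'
from h import *
print(np.array(get_calibration("wrist")["T_tool_cam"]).round(3),get_calibration("wrist")["vertical_fov"])
plan([.57,-.05,.42],1.9)
E
```

```text
[[-0.001 -0.96  -0.28   0.07 ]
 [ 1.    -0.001 -0.     0.001]
 [-0.    -0.28   0.96  -0.173]
 [ 0.     0.     0.     1.   ]] 65.72734768102981
t 1.4 pos [ 0.1509 -0.6065  0.2019] yaw 13.97 w 0.0853 F [ 0.2 -0.3  0.9] -> spin 0.2106 t [ 0.4374 -0.5423 -0.2181]
```

>>> {"method": "play_rows", "body": {
  "commands": [
    {"tz":-0.045,"spin":0.1053},
    {"tz":-0.045,"spin":0.1053},
    {"tx":0.022,"ty":-0.027,"tz":-0.0128},
    {"tx":0.022,"ty":-0.027,"tz":-0.0128},
    {"tx":0.022,"ty":-0.027,"tz":-0.0128},
    {"tx":0.022,"ty":-0.027,"tz":-0.0128},
    {"tx":0.022,"ty":-0.027,"tz":-0.0128},
    {"tx":0.022,"ty":-0.027,"tz":-0.0128},
    {"tx":0.022,"ty":-0.027,"tz":-0.0128},
    {"tx":0.022,"ty":-0.027,"tz":-0.0128},
    {"tx":0.022,"ty":-0.027,"tz":-0.0128},
    {"tx":0.022,"ty":-0.027,"tz":-0.0128}
  ]
}}

```text
$.commands[0]: bad value
```

>>> {"method": "play_rows", "body": {
  "commands": [
    {"tx":0.022,"ty":-0.027},
    {"tx":0.022,"ty":-0.027},
    {"tx":0.022,"ty":-0.027},
    {"tx":0.022,"ty":-0.027},
    {"tx":0.022,"ty":-0.027},
    {"tx":0.022,"ty":-0.027},
    {"tx":0.022,"ty":-0.027},
    {"tx":0.022,"ty":-0.027},
    {"tx":0.022,"ty":-0.027},
    {"tx":0.022,"ty":-0.027}
  ]
}}

```text
$.commands[0]: bad value
```

```bash
python3 - <<'E'
from h import *
plan([.6165,-.005,.3],1.9)
im,d,P,st=shot("wrist"); save(im,"w1.png"); np.savez("w1.npz",im=im,d=d,P=P)
print(spot_in("guard_knob","wrist"),spot_in("bar_mid","wrist"))
def rect(Q):
    r=cv2.minAreaRect((Q[:,:2]*1000).astype(np.float32)); return np.round(r[0],1),np.round(r[1],1),round(r[2],1)
Z=P[...,2]
for a,b in [(.205,.219),(.24,.258)]:
    Q=P[(Z>a)&(Z<b)&(P[...,0]>.56)&(P[...,0]<.8)]; print(a,len(Q),rect(Q),np.percentile(Q[:,2],[5,50,95]))
Q=P[(Z>.2)&(Z<.222)&(P[...,0]>.645)&(P[...,0]<.71)]; v=np.polyfit(Q[:,1],Q[:,0],1); print("bar",len(Q),v,Q[:,1].min(),Q[:,1].max(), np.polyval(v,-.0855))
E
```

```text
t 1.4 pos [ 0.1509 -0.6065  0.2019] yaw 13.97 w 0.0853 F [ 0.2 -0.3  0.9] -> spin 0.2106 t [ 0.4853 -0.5858 -0.0981]
[] []Traceback (most recent call last):
  File "<stdin>", line 9, in <module>
    return _quantile_unchecked(
        a, q, axis, out, overwrite_input, method, keepdims, weights)
    return _ureduce(a,
                    func=_quantile_ureduce_func,
    ...<5 lines>...
                    overwrite_input=overwrite_input,
                    method=method)
    r = func(a, **kwargs)
    result = _quantile(arr,
                       quantiles=q,
    ...<2 lines>...
                       out=out,
                       weights=wgt)
    slices_having_nans = np.isnan(arr[-1, ...])
                                  ~~~^^^^^^^^^
IndexError: index -1 is out of bounds for axis 0 with size 0
```

View pics/w1.png

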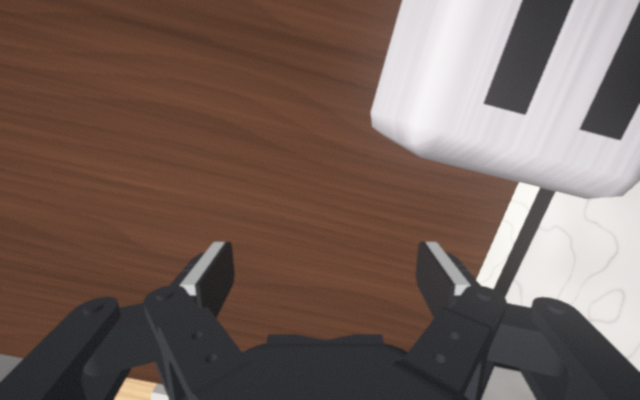

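The move was refused, so this wrist view is still at the start pose (fingers at the bottom, toaster at upper right). I think each row needs every key, so I'll send full rows.

>>> {"method": "play_rows", "body": {
  "commands": [
    {"grip":0.085,"tx":0,"ty":0,"tz":-0.045,"spin":0.1053},
    {"grip":0.085,"tx":0,"ty":0,"tz":-0.045,"spin":0.1053},
    {"grip":0.085,"tx":0.022,"ty":-0.027,"tz":-0.0128,"spin":0},
    {"grip":0.085,"tx":0.022,"ty":-0.027,"tz":-0.0128,"spin":0},
    {"grip":0.085,"tx":0.022,"ty":-0.027,"tz":-0.0128,"spin":0},
    {"grip":0.085,"tx":0.022,"ty":-0.027,"tz":-0.0128,"spin":0},
    {"grip":0.085,"tx":0.022,"ty":-0.027,"tz":-0.0128,"spin":0},
    {"grip":0.085,"tx":0.022,"ty":-0.027,"tz":-0.0128,"spin":0},
    {"grip":0.085,"tx":0.022,"ty":-0.027,"tz":-0.0128,"spin":0},
    {"grip":0.085,"tx":0.022,"ty":-0.027,"tz":-0.0128,"spin":0},
    {"grip":0.085,"tx":0.022,"ty":-0.027,"tz":-0.0128,"spin":0},
    {"grip":0.085,"tx":0.022,"ty":-0.027,"tz":-0.0128,"spin":0}
  ]
}}

```text
time_s: 2.75
position: [0.3624, -0.328, 0.4206]
orientation: [[0.999, 0.033, 0.0], [0.033, -0.999, -0.0], [0.0, 0.0, -1.0]]
ft_force: [-0.2, -1.4, 0.4]
gripper_width: 0.0849
gripper_force: 0.0
```

>>> {"method": "play_rows", "body": {
  "commands": [
    {"grip":0.085,"tx":0.022,"ty":-0.027,"tz":0,"spin":0},
    {"grip":0.085,"tx":0.022,"ty":-0.027,"tz":0,"spin":0},
    {"grip":0.085,"tx":0.022,"ty":-0.027,"tz":0,"spin":0},
    {"grip":0.085,"tx":0.022,"ty":-0.027,"tz":0,"spin":0},
    {"grip":0.085,"tx":0.022,"ty":-0.027,"tz":0,"spin":0},
    {"grip":0.085,"tx":0.022,"ty":-0.027,"tz":0,"spin":0},
    {"grip":0.085,"tx":0.022,"ty":-0.027,"tz":0,"spin":0},
    {"grip":0.085,"tx":0.022,"ty":-0.027,"tz":0,"spin":0},
    {"grip":0.085,"tx":0.022,"ty":-0.027,"tz":0,"spin":0},
    {"grip":0.085,"tx":0.022,"ty":-0.027,"tz":0,"spin":0},
    {"grip":0.085,"tx":0,"ty":0,"tz":0,"spin":0}
  ]
}}

```text
time_s: 3.85
position: [0.5742, -0.0495, 0.4191]
orientation: [[0.999, 0.036, -0.001], [0.036, -0.999, 0.001], [-0.001, -0.001, -1.0]]
ft_force: [-0.5, 0.8, -0.3]
gripper_width: 0.0851
gripper_force: 0.0
```

```bash
python3 - <<'E'
from h import *
im,d,P,st=shot("wrist"); save(im,"w2.png"); np.savez("w2.npz",im=im,d=d,P=P)
plan([.6165,-.005,.216],1.9)
print(spot_in("guard_knob","wrist"),spot_in("bar_mid","wrist"))
def rect(Q):
    r=cv2.minAreaRect((Q[:,:2]*1000).astype(np.float32)); return np.round(r[0],1),np.round(r[1],1),round(r[2],1)
Z=P[...,2]
Q=P[(Z>.24)&(Z<.258)&(P[...,0]>.56)&(P[...,0]<.7)&(abs(P[...,1])<.08)]; print(len(Q),rect(Q) if len(Q)>3 else "")
Q=P[(Z>.2)&(Z<.222)&(P[...,0]>.645)&(P[...,0]<.71)]; v=np.polyfit(Q[:,1],Q[:,0],1); print("bar",len(Q),v,Q[:,1].min(),Q[:,1].max(), np.polyval(v,-.0855),Q[:,2].max())
E
```

```text
t 3.9 pos [ 0.5733 -0.0508  0.4193] yaw 2.05 w 0.0852 F [ 0.1 -0.4  0.4] -> spin 0.0026 t [ 0.0448 -0.0443  0.2033]
[] [{'point': [346.5, 88.7], 'conf': 0.8}, {'point': [404.5, 199.7], 'conf': 0.54}]
500 (array([613.5,  -6.6]), array([23.5, 24.2]), 2.2)
bar 4400 [-0.03053451  0.66471068] -0.31205455291009526 0.13838086964395324 0.6673213814266815 0.22196959213414152
```

View pics/w2.png

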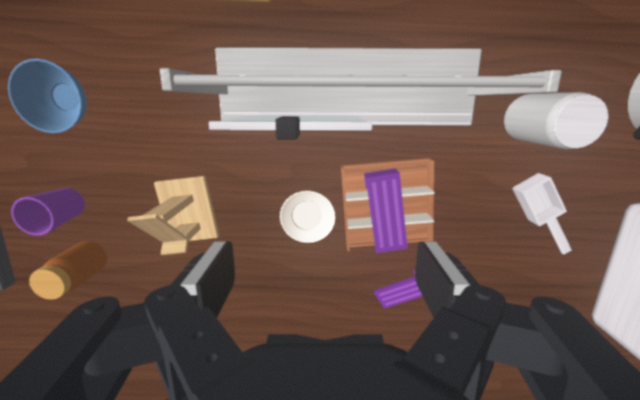

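The wrist view shows the knob at (288,127), the bar along row 80, the meant trivet on the tray at (386,210) and the small look-alike at (398,292). I'll lower the fingers around the knob and grip it.

>>> {"method": "play_rows", "body": {
  "commands": [
    {"grip":0.085,"tx":0.0139,"ty":-0.0143,"tz":0.01,"spin":0},
    {"grip":0.085,"tx":0.0139,"ty":-0.0143,"tz":0.03,"spin":0},
    {"grip":0.085,"tx":0.0139,"ty":-0.0142,"tz":0.04,"spin":0},
    {"grip":0.085,"tx":0,"ty":0,"tz":0.04,"spin":0},
    {"grip":0.085,"tx":0,"ty":0,"tz":0.04,"spin":0},
    {"grip":0.085,"tx":0,"ty":0,"tz":0.04,"spin":0},
    {"grip":0.02,"tx":0,"ty":0,"tz":0,"spin":0},
    {"grip":0.02,"tx":0,"ty":0,"tz":0,"spin":0},
    {"grip":0.02,"tx":0,"ty":0,"tz":0,"spin":0},
    {"grip":0.02,"tx":0,"ty":0,"tz":0,"spin":0},
    {"grip":0.02,"tx":0,"ty":0,"tz":0,"spin":0},
    {"grip":0.02,"tx":0,"ty":0,"tz":0,"spin":0}
  ],
  "newtons": 20
}}

```text
time_s: 5.2
position: [0.6132, -0.0081, 0.2207]
orientation: [[0.999, 0.033, 0.001], [0.033, -0.999, -0.0], [0.001, 0.0, -1.0]]
ft_force: [0.5, 1.2, 0.3]
gripper_width: 0.0199
gripper_force: 0.0
```

```bash
python3 - <<'E'
from h import *
im,d,P,st=shot("wrist"); im2,d2,P2,_=shot("scene"); print(st["gripper_width"],st["gripper_force"])
a=im[:, 160:480]; b=cv2.resize(im2[190:290,250:360],(440,400)); save(np.hstack([a,b]),"w3.png")
E
```

```text
0.019946391905477513 0.0
```

View pics/w3.png

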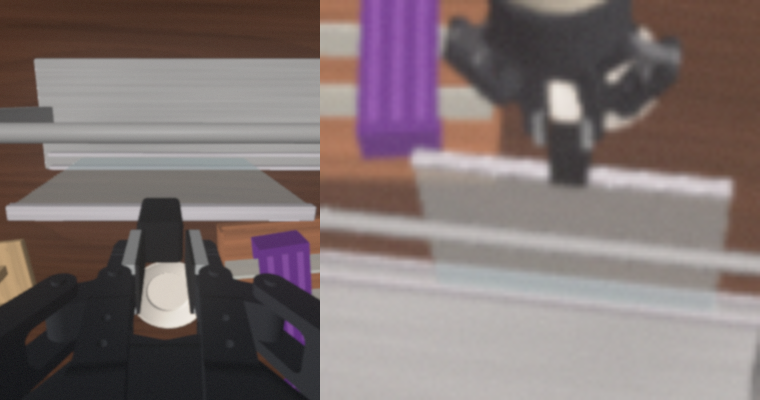

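```bash
python3 - <<'E'
from h import *
for n in ["wrist","scene"]:
    im,d,P,st=shot(n); Z=P[...,2]
    print(n,st["position"].round(4))
    if n=="wrist":
        for (u,v) in [(320,210),(320,230),(320,250),(285,240),(355,240),(290,270),(350,270),(300,212),(330,213),(250,212)]: print((u,v),P[v,u].round(4))
    else:
        for (u,v) in [(312,226),(312,231),(312,235),(312,214),(304,221),(320,221),(290,233)]: print((u,v),P[v,u].round(4))
    m=(Z>.2)&(Z<.27)&(abs(P[...,0]-.63)<.06)&(abs(P[...,1]+.007)<.08)
    for z0 in np.arange(.2,.27,.01):
        Q=P[m&(Z>=z0)&(Z<z0+.01)]
        if len(Q)>5: print(round(z0,2),len(Q),Q.min(0).round(3),Q.max(0).round(3))
E
```

```text
wrist [ 0.6131 -0.0081  0.2203]
(320, 210) [ 0.6253 -0.0062  0.2328]
(320, 230) [ 0.6212 -0.0066  0.2508]
(320, 250) [ 0.61   -0.0069  0.2505]
(285, 240) [0.6186 0.01   0.2581]
(355, 240) [ 0.6233 -0.0225  0.2657]
(290, 270) [0.6245 0.0036 0.2949]
(350, 270) [ 0.6195 -0.0189  0.2853]
(300, 212) [0.6241 0.0047 0.2338]
(330, 213) [ 0.6255 -0.0116  0.2377]
(250, 212) [0.6126 0.039  0.2054]
0.2 3538 [ 0.606 -0.087  0.2  ] [0.625 0.073 0.21 ]
0.21 6062 [ 0.622 -0.087  0.21 ] [0.673 0.073 0.22 ]
0.22 227 [ 0.622 -0.018  0.22 ] [0.626 0.006 0.23 ]
0.23 272 [ 0.622 -0.018  0.23 ] [0.626 0.006 0.24 ]
0.24 1036 [ 0.602 -0.019  0.24 ] [0.626 0.006 0.25 ]
0.25 1113 [ 0.602 -0.031  0.25 ] [0.625 0.014 0.26 ]
0.26 662 [ 0.601 -0.033  0.26 ] [0.625 0.015 0.27 ]
scene [ 0.613  -0.0081  0.2201]
(312, 226) [ 0.6201 -0.0036  0.2483]
(312, 231) [ 0.6254 -0.003   0.2332]
(312, 235) [ 0.6265 -0.0032  0.2145]
(312, 214) [ 0.4443 -0.0364  0.0063]
(304, 221) [ 0.6245 -0.0212  0.275 ]
(320, 221) [0.6176 0.0153 0.2726]
(290, 233) [ 0.6211 -0.06    0.1994]
0.2 264 [ 0.606 -0.086  0.2  ] [0.673 0.072 0.21 ]
0.21 331 [ 0.612 -0.087  0.21 ] [0.675 0.073 0.22 ]
0.22 20 [ 0.611 -0.016  0.221] [0.626 0.007 0.23 ]
0.23 20 [ 0.624 -0.015  0.23 ] [0.628 0.007 0.24 ]
0.24 63 [ 0.604 -0.016  0.24 ] [0.627 0.007 0.25 ]
0.25 33 [ 0.605 -0.03   0.25 ] [0.625 0.013 0.259]
0.26 28 [ 0.604 -0.029  0.26 ] [0.625 0.016 0.27 ]
```

```bash
python3 - <<'E'
from h import *
P=np.load("w2.npz")["P"]; st=manip.observe()
Q=P-np.array([.5733,-.0508,.4193])
for b in [(150,235,245,300),(410,235,500,300)]:
    q=Q[b[1]:b[3],b[0]:b[2]].reshape(-1,3); q=q[q[:,2]>-.1]; print("open tips z rel TCP",np.sort(q[:,2])[[0,5,20,50]].round(4),q[np.argsort(q[:,2])[:20]].mean(0).round(4))
im,d,P,st=shot("wrist"); Q=P-st["position"]
for b in [(270,225,310,290),(330,225,375,290)]:
    q=Q[b[1]:b[3],b[0]:b[2]].reshape(-1,3); q=q[abs(q[:,1]-.001)>.0135]; q=q[(q[:,2]>-.03)&(q[:,2]<.1)]; i=np.argsort(q[:,2])[:30]; print("closed",q[i][::6].round(4).tolist())
E
```

```text
open tips z rel TCP [0.043  0.0438 0.0443 0.0453] [-0.0015  0.0428  0.0438]
open tips z rel TCP [0.0428 0.0437 0.0441 0.0453] [ 0.0002 -0.0424  0.0437]
closed [[0.0098, 0.0154, 0.0353], [0.0054, 0.0185, 0.0375], [0.0094, 0.0151, 0.038], [0.0059, 0.0203, 0.0386], [0.0057, 0.0179, 0.039]]
closed [[0.0103, -0.0141, 0.0344], [0.0107, -0.0164, 0.0352], [0.011, -0.0158, 0.0358], [0.0107, -0.0148, 0.0365], [0.0105, -0.0128, 0.0373]]
```

In the picture the fingertips sit right on top of the knob. The cloud puts the open tips 44 mm above the reported TCP, where 13 mm was expected, so the real fingertips are about 30 mm shorter than reported. I'll allow for that from here: open, go 30 mm lower, close.

>>> {"method": "play_rows", "body": {
  "commands": [
    {"grip":0.06,"tx":0,"ty":0,"tz":-0.01,"spin":0},
    {"grip":0.06,"tx":0,"ty":0,"tz":0,"spin":0},
    {"grip":0.06,"tx":0,"ty":0.001,"tz":0,"spin":0},
    {"grip":0.06,"tx":0,"ty":0,"tz":0.02,"spin":0},
    {"grip":0.06,"tx":0,"ty":0,"tz":0.02,"spin":0},
    {"grip":0.02,"tx":0,"ty":0,"tz":0,"spin":0},
    {"grip":0.02,"tx":0,"ty":0,"tz":0,"spin":0},
    {"grip":0.02,"tx":0,"ty":0,"tz":0,"spin":0},
    {"grip":0.02,"tx":0,"ty":0,"tz":0,"spin":0}
  ],
  "newtons": 20
}}

```text
time_s: 6.35
position: [0.6134, -0.009, 0.1908]
orientation: [[0.999, 0.033, 0.001], [0.033, -0.999, -0.0], [0.001, 0.0, -1.0]]
ft_force: [-0.4, -0.1, 0.8]
gripper_width: 0.0233
gripper_force: 24.0
```

>>> {"method": "play_rows", "body": {
  "commands": [
    {"grip":0.02,"tx":0,"ty":0.018,"tz":0,"spin":0},
    {"grip":0.02,"tx":0,"ty":0.018,"tz":0,"spin":0},
    {"grip":0.02,"tx":0,"ty":0.018,"tz":0,"spin":0},
    {"grip":0.02,"tx":0,"ty":0.018,"tz":0,"spin":0},
    {"grip":0.02,"tx":0,"ty":0.018,"tz":0,"spin":0},
    {"grip":0.02,"tx":0,"ty":0.018,"tz":0,"spin":0},
    {"grip":0.02,"tx":0,"ty":0.018,"tz":0,"spin":0},
    {"grip":0.02,"tx":0,"ty":0.018,"tz":0,"spin":0},
    {"grip":0.02,"tx":0,"ty":0.018,"tz":0,"spin":0},
    {"grip":0.02,"tx":0,"ty":0,"tz":0,"spin":0}
  ]
}}

```text
time_s: 7.35
position: [0.6187, -0.1748, 0.1908]
orientation: [[1.0, 0.031, 0.002], [0.031, -1.0, -0.002], [0.002, 0.002, -1.0]]
ft_force: [0.3, -1.4, 5.2]
gripper_width: 0.0231
gripper_force: 24.7
```

>>> {"method": "play_rows", "body": {
  "commands": [
    {"grip":0.085,"tx":0,"ty":0,"tz":0,"spin":0},
    {"grip":0.085,"tx":0,"ty":0,"tz":0,"spin":0},
    {"grip":0.085,"tx":0,"ty":0,"tz":-0.02,"spin":0},
    {"grip":0.085,"tx":0,"ty":0,"tz":-0.04,"spin":0},
    {"grip":0.085,"tx":0,"ty":0,"tz":-0.04,"spin":0},
    {"grip":0.085,"tx":-0.03,"ty":-0.01,"tz":-0.03,"spin":0},
    {"grip":0.085,"tx":-0.03,"ty":-0.01,"tz":0,"spin":0},
    {"grip":0.085,"tx":-0.03,"ty":-0.01,"tz":0,"spin":0},
    {"grip":0.085,"tx":-0.03,"ty":-0.01,"tz":0,"spin":0},
    {"grip":0.085,"tx":0,"ty":0,"tz":0,"spin":0}
  ]
}}

```text
time_s: 8.35
position: [0.4944, -0.134, 0.3206]
orientation: [[0.999, 0.034, -0.0], [0.034, -0.999, -0.0], [-0.0, 0.0, -1.0]]
ft_force: [-0.1, 0.7, 1.0]
gripper_width: 0.0849
gripper_force: 0.0
```

```bash
python3 - <<'E'
from h import *
im,d,P,st=shot("wrist"); np.savez("w4.npz",im=im,d=d,P=P)
P=P.copy(); plan([.45,-.168,.3],11.3)
def rect(Q):
    r=cv2.minAreaRect((Q[:,:2]*1000).astype(np.float32)); return np.round(r[0],1),np.round(r[1],1),round(r[2],1)
def go(im,P,tag):
    print("==",tag); X,Y,Z=P[...,0],P[...,1],P[...,2]
    hsv=cv2.cvtColor(im,cv2.COLOR_RGB2HSV); pur=(hsv[...,0]>128)&(hsv[...,0]<160)&(hsv[...,1]>100)
    Q=P[pur&(Z>.05)&(Z<.06)&(abs(X-.45)<.12)&(abs(Y+.17)<.1)]; print("trivet",len(Q),rect(Q),np.percentile(Q[:,2],[5,50,95]).round(4))
    Q=P[~pur&(Z>.038)&(Z<.052)&(abs(X-.45)<.12)&(abs(Y+.18)<.12)]; print("dividers",len(Q),rect(Q),np.histogram(Q[:,0],bins=10))
    Q=P[(Z>.008)&(Z<.016)&(abs(X-.41)<.14)&(abs(Y-.21)<.09)]; print("stand base",len(Q),rect(Q))
    Q=P[(Z>.06)&(Z<.2)&(abs(X-.43)<.12)&(abs(Y-.21)<.09)]; print("stand up",len(Q),rect(Q) if len(Q)>3 else "")
    Q=P[(Z>.14)&(Z<.2)&(abs(X-.43)<.12)&(abs(Y-.21)<.09)]; print("stand top",len(Q),rect(Q) if len(Q)>3 else "",Q.max(0) if len(Q) else "")
z=np.load("w2.npz"); go(z["im"],z["P"],"w2"); go(im,P,"w4")
Z=P[...,2]; Q=P[(Z>.225)&(Z<.258)&(P[...,0]>.56)&(P[...,0]<.65)&(abs(P[...,1]+.17)<.06)]; print("knob",len(Q),rect(Q) if len(Q)>3 else "")
E
```

```text
t 8.4 pos [ 0.4961 -0.1346  0.3206] yaw 1.92 w 0.0851 F [0.6 0.5 0.1] -> spin -0.1638 t [-0.0517  0.0237  0.0206]
== w2
trivet 2466 (array([ 446.9, -169.9]), array([151.3,  59.8]), 11.5) [0.055  0.0568 0.0587]
dividers 390 (array([ 452. , -176.5]), array([120.3, 171.4]), 31.5) (array([  2,   1,  34, 122,  38,   3,  76, 112,   0,   2]), array([0.36853897, 0.38433582, 0.40013267, 0.41592952, 0.43172637,
       0.44752322, 0.46332007, 0.47911692, 0.49491377, 0.51071062,
       0.52650747]))
stand base 2130 (array([424.3, 219.6]), array([129.8, 100.4]), 9.0)
stand up 1657 (array([418.7, 219.2]), array([95.3, 46. ]), 8.8)
stand top 259 (array([457.2, 225.1]), array([17.3, 46. ]), 9.2) [0.46888218 0.24815948 0.15367246]
== w4
trivet 3958 (array([ 447. , -170.2]), array([150.6,  59.5]), 11.5) [0.0551 0.0567 0.0584]
dividers 528 (array([ 472.8, -174.3]), array([104.3, 161.7]), 7.0) (array([123, 148,   3,   0,   9,  95, 148,   0,   1,   1]), array([0.41160612, 0.42309316, 0.4345802 , 0.44606723, 0.45755427,
       0.46904131, 0.48052834, 0.49201538, 0.50350241, 0.51498945,
       0.52647649]))
stand base 3850 (array([424. , 219.7]), array([130.3, 102. ]), 8.6)
stand up 3118 (array([418.9, 218.9]), array([95.1, 47.1]), 7.7)
stand top 451 (array([457.4, 223.7]), array([17.5, 43.7]), 7.7) [0.46816816 0.24452311 0.15301867]
knob 1477 (array([ 618. , -175.7]), array([23.8, 24.2]), 2.0)
```

>>> {"method": "play_rows", "body": {
  "commands": [
    {"grip":0.085,"tx":0,"ty":0,"tz":0,"spin":-0.0838},
    {"grip":0.085,"tx":0,"ty":0,"tz":0,"spin":-0.0838},
    {"grip":0.085,"tx":-0.0194,"ty":0.0083,"tz":0.03,"spin":0},
    {"grip":0.085,"tx":-0.0194,"ty":0.0083,"tz":0.03,"spin":0},
    {"grip":0.085,"tx":-0.0195,"ty":0.0083,"tz":0.03,"spin":0},
    {"grip":0.085,"tx":0,"ty":0,"tz":0.04,"spin":0},
    {"grip":0.085,"tx":0,"ty":0,"tz":0.04,"spin":0},
    {"grip":0.085,"tx":0,"ty":0,"tz":0.03,"spin":0},
    {"grip":0.085,"tx":0,"ty":0,"tz":0,"spin":0}
  ]
}}

```text
time_s: 9.3
position: [0.444, -0.1706, 0.1167]
orientation: [[0.98, 0.199, -0.006], [0.199, -0.98, 0.003], [-0.005, -0.004, -1.0]]
ft_force: [-1.2, -0.2, 0.5]
gripper_width: 0.0847
gripper_force: 0.0
```

```bash
python3 - <<'E'
from h import *
plan([.444,-.1706,.002],11.5)
im,d,P,st=shot("wrist"); X,Y,Z=P[...,0],P[...,1],P[...,2]
hsv=cv2.cvtColor(im,cv2.COLOR_RGB2HSV); pur=(hsv[...,0]>128)&(hsv[...,0]<160)&(hsv[...,1]>100)
Q=P[pur&(Z>.05)&(Z<.062)]; r=cv2.minAreaRect((Q[:,:2]*1000).astype(np.float32)); print(r)
save(im,"w5.png")
E
```

```text
t 9.3 pos [ 0.444  -0.1706  0.1167] yaw 11.5 w 0.0847 F [-1.2 -0.2  0.5] -> spin 0.0001 t [0.0006 0.0005 0.1147]
((447.2059326171875, -170.4850616455078), (150.12969970703125, 60.05921936035156), 11.408735275268555)
```

View pics/w5.png

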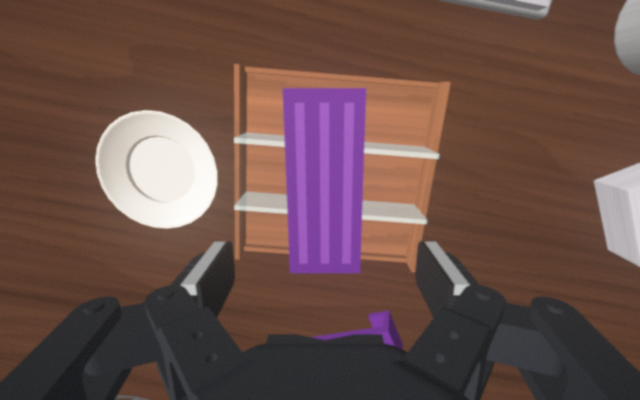

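This is the right trivet: 150.1 x 60.1 mm, three ribs, on the dividers at (325,180). The small one is at the bottom edge at (365,335). The tool is aligned, so I'll descend and grip.

>>> {"method": "play_rows", "body": {
  "commands": [
    {"grip":0.085,"tx":0,"ty":0,"tz":0.035,"spin":0},
    {"grip":0.085,"tx":0,"ty":0,"tz":0.035,"spin":0},
    {"grip":0.085,"tx":0,"ty":0,"tz":0.03,"spin":0},
    {"grip":0.085,"tx":0,"ty":0,"tz":0.015,"spin":0},
    {"grip":0.05,"tx":0,"ty":0,"tz":0,"spin":0},
    {"grip":0.05,"tx":0,"ty":0,"tz":0,"spin":0},
    {"grip":0.05,"tx":0,"ty":0,"tz":0,"spin":0},
    {"grip":0.05,"tx":0,"ty":0,"tz":0,"spin":0}
  ],
  "newtons": 40
}}

```text
time_s: 10.15
position: [0.4459, -0.1715, 0.0064]
orientation: [[0.98, 0.2, 0.003], [0.2, -0.98, -0.001], [0.002, 0.002, -1.0]]
ft_force: [-0.2, 0.1, 9.0]
gripper_width: 0.059
gripper_force: 44.2
```

>>> {"method": "play_rows", "body": {
  "commands": [
    {"grip":0.05,"tx":0,"ty":0,"tz":-0.01,"spin":0},
    {"grip":0.05,"tx":0,"ty":0,"tz":-0.03,"spin":0},
    {"grip":0.05,"tx":0,"ty":0,"tz":-0.04,"spin":0},
    {"grip":0.05,"tx":0,"ty":0,"tz":-0.04,"spin":0},
    {"grip":0.05,"tx":0,"ty":0,"tz":-0.04,"spin":0},
    {"grip":0.05,"tx":0,"ty":0,"tz":-0.04,"spin":0.0506}
  ]
}}

```text
time_s: 10.75
position: [0.4444, -0.1707, 0.2078]
orientation: [[0.989, 0.149, 0.001], [0.149, -0.989, -0.0], [0.001, 0.001, -1.0]]
ft_force: [0.1, -0.4, -2.1]
gripper_width: 0.0591
gripper_force: 44.1
```

>>> {"method": "play_rows", "body": {
  "commands": [
    {"grip":0.05,"tx":0.0025,"ty":-0.018,"tz":0,"spin":0},
    {"grip":0.05,"tx":0.0045,"ty":-0.032,"tz":0,"spin":0},
    {"grip":0.05,"tx":0.0045,"ty":-0.032,"tz":0,"spin":0},
    {"grip":0.05,"tx":0.0045,"ty":-0.032,"tz":0,"spin":0},
    {"grip":0.05,"tx":0.0045,"ty":-0.032,"tz":0,"spin":0},
    {"grip":0.05,"tx":0.0045,"ty":-0.032,"tz":0,"spin":0},
    {"grip":0.05,"tx":0.0045,"ty":-0.032,"tz":0,"spin":0},
    {"grip":0.05,"tx":0.0045,"ty":-0.032,"tz":0,"spin":0},
    {"grip":0.05,"tx":0.0045,"ty":-0.032,"tz":0,"spin":0},
    {"grip":0.05,"tx":0.0045,"ty":-0.032,"tz":0,"spin":0},
    {"grip":0.05,"tx":0.0045,"ty":-0.032,"tz":0,"spin":0},
    {"grip":0.05,"tx":0.0045,"ty":-0.032,"tz":0,"spin":0}
  ]
}}

```text
time_s: 11.95
position: [0.4404, 0.2039, 0.206]
orientation: [[0.989, 0.15, 0.001], [0.15, -0.989, 0.0], [0.001, -0.0, -1.0]]
ft_force: [0.4, -0.5, -1.6]
gripper_width: 0.059
gripper_force: 44.0
```

>>> {"method": "play_rows", "body": {
  "commands": [
    {"grip":0.05,"tx":0.0022,"ty":-0.0196,"tz":0,"spin":0},
    {"grip":0.05,"tx":0,"ty":0,"tz":0,"spin":0},
    {"grip":0.05,"tx":0,"ty":0,"tz":0,"spin":0}
  ],
  "newtons": 25
}}

```text
time_s: 12.25
position: [0.4399, 0.2222, 0.2054]
orientation: [[0.989, 0.151, 0.0], [0.151, -0.989, -0.0], [0.0, 0.0, -1.0]]
ft_force: [0.6, -0.4, -2.0]
gripper_width: 0.059
gripper_force: 44.0
```

```bash
cat >> h.py <<'E'
def purple(P,im,ext=True):
    hsv=cv2.cvtColor(im,cv2.COLOR_RGB2HSV); return (hsv[...,0]>128)&(hsv[...,0]<160)&(hsv[...,1]>100)
def plane(Q):
    "robust plane: centre, normal, long axis, extents"
    for _ in range(6):
        c=np.median(Q,0); u,s,v=np.linalg.svd(Q-Q.mean(0),full_matrices=False); n=v[2]*np.sign(v[2][2]); e=abs((Q-Q.mean(0))@n); Q=Q[e<max(.0025,2*np.median(e))]
    x=v[0]*np.sign(v[0][2] if abs(v[0][2])>.3 else v[0][0]); y=np.cross(n,x); c=Q.mean(0); a=(Q-c)@x; b=(Q-c)@y
    lo,hi=np.percentile(a,[.5,99.5]); l2,h2=np.percentile(b,[.5,99.5])
    return c+x*(lo+hi)/2+y*(l2+h2)/2,n,x,(hi-lo,h2-l2),len(Q)
E
python3 - <<'E'
from h import *
plan([.4412,.2223,.0939],8.6)
im,d,P,st=shot("wrist")
m=purple(P,im)&(np.linalg.norm(P-st["position"]-[0,0,.04],axis=2)<.12)
c,n,x,e,k=plane(P[m]); print("wrist trivet face c",(c-st["position"]).round(4),"n",n.round(3),"x",x.round(3),e,k)
im,d,P,st=shot("scene"); m=purple(P,im)&(np.linalg.norm(P-st["position"]-[0,0,.04],axis=2)<.12); print(m.sum())
c,n,x,e,k=plane(P[m]); print("scene",(c-st["position"]).round(4),"n",n.round(3),"x",x.round(3),e,k)
E
```

```text
t 12.25 pos [0.4399 0.2222 0.2054] yaw 8.67 w 0.059 F [ 0.6 -0.4 -2. ] -> spin 0.0012 t [1.300e-03 1.000e-04 1.115e-01]
wrist trivet face c [0.0193 0.0021 0.0502] n [ 0.005 -0.     1.   ] x [ 0.988  0.157 -0.005] (np.float64(0.11425796224323304), np.float64(0.059323285687601125)) 35828
965
scene [0.0178 0.0038 0.0487] n [0.014 0.008 1.   ] x [ 0.999  0.041 -0.014] (np.float64(0.12272582974389677), np.float64(0.0649566510626037)) 650
```

>>> {"method": "play_rows", "body": {
  "commands": [
    {"grip":0.05,"tx":0.001,"ty":0,"tz":0.03,"spin":0},
    {"grip":0.05,"tx":0,"ty":0,"tz":0.03,"spin":0},
    {"grip":0.05,"tx":0,"ty":0,"tz":0.03,"spin":0},
    {"grip":0.05,"tx":0,"ty":0,"tz":0.004,"spin":0},
    {"grip":0.05,"tx":0,"ty":0,"tz":0.004,"spin":0}
  ],
  "newtons": 25
}}

```text
time_s: 12.85
position: [0.4406, 0.2214, 0.1078]
orientation: [[0.989, 0.149, -0.002], [0.149, -0.989, -0.001], [-0.002, 0.001, -1.0]]
ft_force: [-11.7, -3.9, 22.1]
gripper_width: 0.0593
gripper_force: 48.1
```

>>> {"method": "play_rows", "body": {
  "commands": [
    {"grip":0.05,"tx":0,"ty":0,"tz":0.004,"spin":0},
    {"grip":0.05,"tx":0,"ty":0,"tz":0.003,"spin":0},
    {"grip":0.05,"tx":0,"ty":0,"tz":0,"spin":0}
  ]
}}

```text
time_s: 13.15
position: [0.441, 0.2215, 0.1016]
orientation: [[0.989, 0.149, -0.0], [0.149, -0.989, -0.0], [-0.0, 0.0, -1.0]]
ft_force: [-8.4, -3.4, 16.1]
gripper_width: 0.0589
gripper_force: 51.6
```

```bash
python3 - <<'E'
from h import *
plan([.4412,.2223,.0939],8.6)
im,d,P,st=shot("wrist")
m=purple(P,im)&(np.linalg.norm(P-st["position"]-[0,0,.04],axis=2)<.12)
c,n,x,e,k=plane(P[m]); print("wrist trivet face c",(c-st["position"]).round(4),"n",n.round(3),"x",x.round(3),e,k)
E
```

```text
t 13.15 pos [0.441  0.2215 0.1016] yaw 8.55 w 0.0589 F [-8.4 -3.4 16.1] -> spin -0.0009 t [ 0.0003 -0.0008  0.0077]
wrist trivet face c [0.0125 0.0009 0.0582] n [-0.296 -0.047  0.954] x [0.944 0.142 0.299] (np.float64(0.12382328445913729), np.float64(0.05927296616758351)) 37771
```

>>> {"method": "play_rows", "body": {
  "commands": [
    {"grip":0.05,"tx":0,"ty":0,"tz":0.004,"spin":0},
    {"grip":0.05,"tx":0,"ty":0,"tz":0.004,"spin":0},
    {"grip":0.05,"tx":0,"ty":0,"tz":0.003,"spin":0},
    {"grip":0.05,"tx":0,"ty":0,"tz":0.001,"spin":0}
  ]
}}

```text
time_s: 13.6
position: [0.4427, 0.2218, 0.0908]
orientation: [[0.989, 0.149, 0.004], [0.149, -0.989, 0.001], [0.004, -0.0, -1.0]]
ft_force: [-6.2, -5.8, 34.0]
gripper_width: 0.0589
gripper_force: 63.9
```

```bash
cat >> h.py <<'E'
def look():
    im,d,P,st=shot("wrist"); p=st["position"]
    m=purple(P,im)&(np.linalg.norm(P-p-[0,0,.04],axis=2)<.13)
    c,n,x,e,k=plane(P[m]); r=c-p
    print("c",c.round(4),"rel",r.round(4),"n",n.round(3),"x",x.round(3),"ext",np.round(e,3),k,"tilt",np.degrees(np.arctan2(-n[0],n[2])).round(1),"plate z over pos at grip",((r@n-.005)/n[2]).round(4),"far end along x from grip",(r@x+e[0]/2).round(4))
    return im,P,st
E
python3 - <<'E'
from h import *
plan([.4412,.2223,.0939],8.6); look()
E
```

```text
t 13.6 pos [0.4427 0.2218 0.0908] yaw 8.56 w 0.0589 F [-6.2 -5.8 34. ] -> spin -0.0008 t [-0.0014 -0.0007 -0.0031]
c [0.4437 0.2209 0.151 ] rel [ 0.001  -0.0009  0.0602] n [-0.596 -0.093  0.797] x [0.789 0.117 0.603] ext [0.144 0.059] 31441 tilt 36.8 plate z over pos at grip 0.0533 far end along x from grip 0.1089
```

>>> {"method": "play_rows", "body": {
  "commands": [
    {"grip":0.05,"tx":0,"ty":0,"tz":-0.002,"spin":0},
    {"grip":0.064,"tx":0,"ty":0,"tz":0,"spin":0},
    {"grip":0.07,"tx":0,"ty":0,"tz":0,"spin":0},
    {"grip":0.075,"tx":0,"ty":0,"tz":0,"spin":0},
    {"grip":0.075,"tx":0,"ty":0,"tz":0,"spin":0}
  ]
}}

```text
time_s: 14.15
position: [0.4413, 0.2223, 0.0897]
orientation: [[0.989, 0.149, -0.0], [0.149, -0.989, -0.0], [-0.0, 0.0, -1.0]]
ft_force: [-0.1, 0.7, 0.3]
gripper_width: 0.0748
gripper_force: 0.0
```

```bash
python3 - <<'E'
from h import *
plan([.4412,.2223,.0939],8.6); im,P,st=look(); 
im2,d2,P2,_=shot("scene"); save(np.hstack([cv2.resize(im,(400,250)),cv2.resize(im2[160:260,330:460],(325,250))]),"w6.png")
E
```

```text
t 14.15 pos [0.4413 0.2223 0.0897] yaw 8.59 w 0.0748 F [-0.1  0.7  0.3] -> spin -0.0001 t [-0.0001 -0.     -0.0042]
c [0.4397 0.2205 0.1464] rel [-0.0016 -0.0018  0.0567] n [-0.657 -0.099  0.748] x [0.74  0.105 0.664] ext [0.142 0.059] 23502 tilt 41.3 plate z over pos at grip 0.0516 far end along x from grip 0.1071
```

View pics/w6.png

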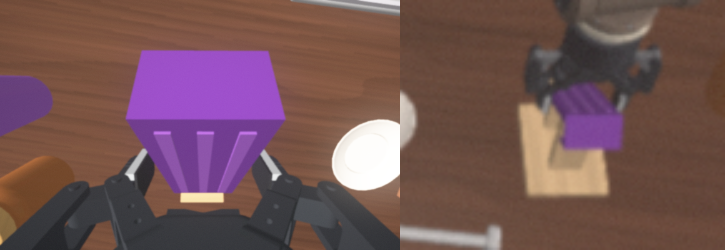

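The trivet lies on the stand, let go, hook at the top. In the left half the fingers are clear of it at (145,165) and (270,165). Next I'll wait briefly, shift up the plate and grip it again nearer the hook.

>>> {"method": "play_rows", "body": {
  "commands": [
    {"grip":0.08,"tx":0,"ty":0,"tz":0,"spin":0},
    {"grip":0.08,"tx":0,"ty":0,"tz":0,"spin":0},
    {"grip":0.08,"tx":0.0065,"ty":0,"tz":-0.008,"spin":0},
    {"grip":0.08,"tx":0.0065,"ty":0,"tz":-0.008,"spin":0},
    {"grip":0.08,"tx":0,"ty":0,"tz":0,"spin":0}
  ]
}}

```text
time_s: 14.75
position: [0.4558, 0.2248, 0.1072]
orientation: [[0.989, 0.149, 0.003], [0.149, -0.989, 0.001], [0.003, -0.0, -1.0]]
ft_force: [0.3, 0.3, -0.0]
gripper_width: 0.08
gripper_force: 0.0
```

```bash
python3 - <<'E'
from h import *
plan([.4412,.2223,.0939],8.6); im,P,st=look(); 
E
```

```text
t 14.75 pos [0.4558 0.2248 0.1072] yaw 8.6 w 0.08 F [ 0.3  0.3 -0. ] -> spin -0.0 t [-0.0148  0.0003  0.0133]
c [0.4395 0.2205 0.1465] rel [-0.0163 -0.0043  0.0393] n [-0.648 -0.099  0.756] x [0.748 0.106 0.655] ext [0.142 0.059] 15696 tilt 40.6 plate z over pos at grip 0.0472 far end along x from grip 0.0841
```

>>> {"method": "play_rows", "body": {
  "commands": [
    {"grip":0.05,"tx":0,"ty":0,"tz":0,"spin":0},
    {"grip":0.05,"tx":0,"ty":0,"tz":0,"spin":0},
    {"grip":0.05,"tx":0,"ty":0,"tz":0,"spin":0},
    {"grip":0.05,"tx":0,"ty":0,"tz":0,"spin":0},
    {"grip":0.05,"tx":0,"ty":0,"tz":-0.01,"spin":0},
    {"grip":0.05,"tx":0,"ty":0,"tz":-0.03,"spin":0},
    {"grip":0.05,"tx":0,"ty":0,"tz":-0.03,"spin":0},
    {"grip":0.05,"tx":0,"ty":0,"tz":-0.03,"spin":0}
  ],
  "newtons": 45
}}

```text
time_s: 15.6
position: [0.4536, 0.2243, 0.2072]
orientation: [[0.989, 0.15, -0.001], [0.15, -0.989, -0.0], [-0.001, 0.0, -1.0]]
ft_force: [0.1, 0.4, -1.5]
gripper_width: 0.0588
gripper_force: 49.2
```

>>> {"method": "play_rows", "body": {
  "commands": [
    {"grip":0.05,"tx":0,"ty":0,"tz":0,"spin":0.06},
    {"grip":0.05,"tx":0,"ty":0,"tz":0,"spin":0.0587},
    {"grip":0.05,"tx":0.0139,"ty":0.0267,"tz":0,"spin":0},
    {"grip":0.05,"tx":0.0139,"ty":0.0267,"tz":0,"spin":0},
    {"grip":0.05,"tx":0.0139,"ty":0.0267,"tz":0,"spin":0},
    {"grip":0.05,"tx":0.0139,"ty":0.0267,"tz":0,"spin":0},
    {"grip":0.05,"tx":0.0139,"ty":0.0267,"tz":0,"spin":0},
    {"grip":0.05,"tx":0.0139,"ty":0.0267,"tz":0,"spin":0},
    {"grip":0.05,"tx":0.0139,"ty":0.0267,"tz":0,"spin":0},
    {"grip":0.05,"tx":0.0139,"ty":0.0267,"tz":0,"spin":0},
    {"grip":0.05,"tx":0,"ty":0,"tz":0,"spin":0}
  ]
}}

```text
time_s: 16.7
position: [0.573, 0.0118, 0.2058]
orientation: [[1.0, 0.029, 0.0], [0.029, -1.0, -0.001], [0.0, 0.001, -1.0]]
ft_force: [-0.6, 0.5, -1.8]
gripper_width: 0.0589
gripper_force: 49.3
```

```bash
python3 - <<'E'
from h import *
plan([.574,.015,.204],1.8); im,P,st=look(); save(im,"w7.png",.8)
Z=P[...,2]; m=(Z>.205)&(Z<.222)&(P[...,0]>.645)&(P[...,0]<.71)&~purple(P,im); print("bar vis",m.sum())
for n in ["scene","top"]:
    im,d,P,_=shot(n); m=purple(P,im)&(np.linalg.norm(P-st["position"]-[0,0,.04],axis=2)<.13); Q=P[m]-st["position"]; print(n,m.sum(),Q.min(0).round(4),Q.max(0).round(4))
    Z=P[...,2]; Q=P[(Z>.2)&(Z<.224)&(P[...,0]>.645)&(P[...,0]<.7)&(P[...,1]>-.28)&(P[...,1]<.1)]
    if len(Q)>20: v=np.polyfit(Q[:,1],Q[:,0],1); print("bar",len(Q),v,np.percentile(Q[:,2],[50,98]))
E
```

```text
t 16.7 pos [0.573  0.0118 0.2058] yaw 1.65 w 0.0589 F [-0.6  0.5 -1.8] -> spin -0.0026 t [ 0.0011 -0.0032  0.0018]
c [0.5576 0.0107 0.2454] rel [-0.0154 -0.0012  0.0395] n [-0.658 -0.019  0.753] x [0.753 0.015 0.658] ext [0.144 0.059] 15731 tilt 41.2 plate z over pos at grip 0.0464 far end along x from grip 0.0865
bar vis 15171
scene 686 [-0.0588 -0.0267 -0.004 ] [0.0641 0.0336 0.0863]
bar 780 [-0.03248945  0.66770872] [0.21457759 0.21825097]Traceback (most recent call last):
  File "<stdin>", line 5, in <module>
    return umr_minimum(a, axis, None, out, keepdims, initial, where)
ValueError: zero-size array to reduction operation minimum which has no identity
```

View pics/w7.png

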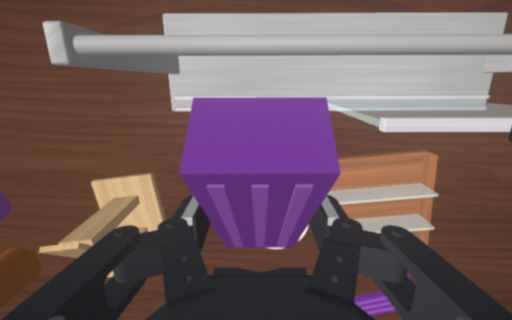

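Held at 41 degrees, gripped 19 mm above the plate's centre. In the picture the hook end is at (260,135) in front of the bar (row 45), and the guard is aside at (450,125). I'll cross over the bar and then feed the hook on along its own axis.

>>> {"method": "play_rows", "body": {
  "commands": [
    {"grip":0.05,"tx":0.0135,"ty":-0.003,"tz":0,"spin":0},
    {"grip":0.05,"tx":0.0135,"ty":-0.003,"tz":0,"spin":0},
    {"grip":0.05,"tx":0.0135,"ty":-0.003,"tz":0.005,"spin":0},
    {"grip":0.05,"tx":0.0135,"ty":-0.003,"tz":0.005,"spin":0},
    {"grip":0.05,"tx":0.0135,"ty":-0.003,"tz":0.011,"spin":0},
    {"grip":0.05,"tx":0,"ty":0,"tz":0,"spin":0},
    {"grip":0.05,"tx":0,"ty":0,"tz":0,"spin":0}
  ]
}}

```text
time_s: 17.55
position: [0.6387, 0.0317, 0.1839]
orientation: [[0.999, 0.032, -0.002], [0.032, -0.999, -0.0], [-0.002, -0.0, -1.0]]
ft_force: [-0.7, -0.1, -1.7]
gripper_width: 0.0589
gripper_force: 49.3
```

```bash
python3 - <<'E'
from h import *
plan([.6405,.027,.185],1.8); im,P,st=look()
im,d,P,_=shot("scene"); save(im,"s8.png",5,(260,190,420,300))
pm=purple(P,im); Z=P[...,2]
Q=P[~pm&(Z>.2)&(Z<.224)&(P[...,0]>.645)&(P[...,0]<.7)&(abs(P[...,1]-.0)<.12)]; v=np.polyfit(Q[:,1],Q[:,0],1); print("bar",len(Q),v,np.polyval(v,.03))
Q=P[pm&(np.linalg.norm(P-st["position"]-[0,0,.04],axis=2)<.13)]; print("trivet scene max/min",(Q-st["position"]).min(0).round(4),(Q-st["position"]).max(0).round(4))
E
```

```text
t 17.55 pos [0.6387 0.0317 0.1839] yaw 1.83 w 0.0589 F [-0.7 -0.1 -1.7] -> spin 0.0004 t [ 0.0017  0.0048 -0.0011]
c [0.6238 0.0305 0.2239] rel [-0.0149 -0.0012  0.04  ] n [-0.656 -0.021  0.754] x [0.754 0.016 0.656] ext [0.143 0.059] 15742 tilt 41.0 plate z over pos at grip 0.0463 far end along x from grip 0.0864
bar 372 [-0.03412785  0.66750049] 0.6664766494712145
trivet scene max/min [-0.0345 -0.0273  0.0177] [0.0627 0.0315 0.0879]
```

View pics/s8.png

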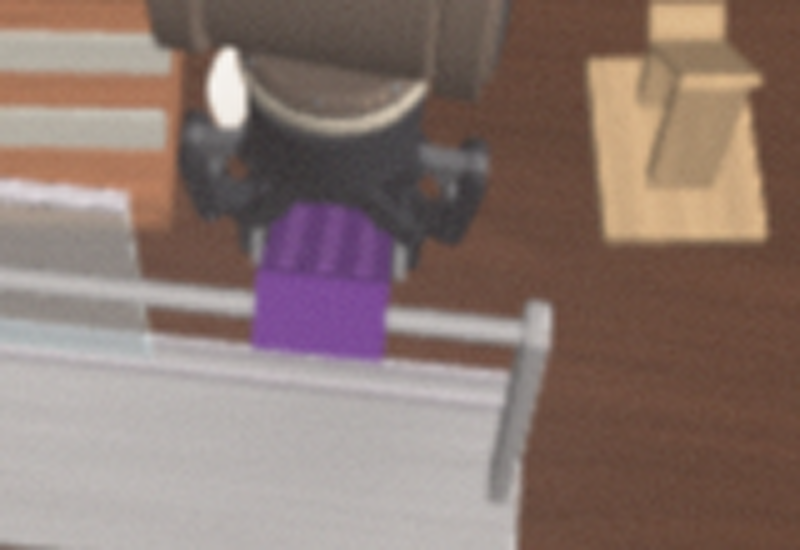

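The hook end is at (320,315), beyond and above the bar (row 310), and the guard is clear to the left. Now I'll insert it.

>>> {"method": "play_rows", "body": {
  "commands": [
    {"grip":0.05,"tx":0,"ty":0,"tz":0.007,"spin":0},
    {"grip":0.05,"tx":0,"ty":0,"tz":0.006,"spin":0},
    {"grip":0.05,"tx":-0.004,"ty":0,"tz":0.011,"spin":0},
    {"grip":0.05,"tx":-0.004,"ty":0,"tz":0.004,"spin":0},
    {"grip":0.05,"tx":-0.004,"ty":0,"tz":0.0035,"spin":0},
    {"grip":0.05,"tx":-0.003,"ty":0,"tz":0.0025,"spin":0},
    {"grip":0.05,"tx":0,"ty":0,"tz":0,"spin":0}
  ]
}}

```text
time_s: 18.35
position: [0.6235, 0.0311, 0.1507]
orientation: [[1.0, 0.032, -0.0], [0.032, -1.0, -0.0], [-0.0, 0.0, -1.0]]
ft_force: [0.3, 0.5, -1.2]
gripper_width: 0.0591
gripper_force: 49.3
```

```bash
python3 - <<'E'
from h import *
plan([.6245,.031,.150],1.8); im,P,st=look()
E
```

```text
t 18.35 pos [0.6235 0.0311 0.1507] yaw 1.81 w 0.0591 F [ 0.3  0.5 -1.2] -> spin 0.0001 t [0.001  0.0001 0.0007]
c [0.6087 0.0298 0.1908] rel [-0.0148 -0.0013  0.0401] n [-0.657 -0.021  0.753] x [0.753 0.017 0.658] ext [0.143 0.059] 15723 tilt 41.1 plate z over pos at grip 0.0464 far end along x from grip 0.0864
```

>>> {"method": "play_rows", "body": {
  "commands": [
    {"grip":0.05,"tx":0.001,"ty":0,"tz":0.0035,"spin":0},
    {"grip":0.05,"tx":0.0015,"ty":0,"tz":0.0035,"spin":0},
    {"grip":0.05,"tx":0.002,"ty":0,"tz":0.0035,"spin":0},
    {"grip":0.05,"tx":0.002,"ty":0,"tz":0.0035,"spin":0},
    {"grip":0.05,"tx":0.0025,"ty":0,"tz":0.0035,"spin":0},
    {"grip":0.05,"tx":0,"ty":0,"tz":0,"spin":0}
  ]
}}

```text
time_s: 19.0
position: [0.6331, 0.0313, 0.1344]
orientation: [[1.0, 0.032, 0.001], [0.032, -1.0, -0.0], [0.001, 0.0, -1.0]]
ft_force: [-7.3, -0.3, 10.8]
gripper_width: 0.0588
gripper_force: 61.2
```

```bash
python3 - <<'E'
from h import *
plan([.6325,.031,.133],1.8); im,P,st=look()
E
```

```text
t 19.0 pos [0.6331 0.0313 0.1344] yaw 1.81 w 0.0588 F [-7.3 -0.3 10.8] -> spin 0.0002 t [-0.0006  0.0003  0.0014]
c [0.6742 0.0315 0.223 ] rel [0.0411 0.0002 0.0885] n [0.501 0.016 0.865] x [ 0.031 -1.     0.001] ext [0.059 0.037] 26280 tilt -30.1 plate z over pos at grip 0.1065 far end along x from grip 0.0307
```

Hooked: the end wall lies over the bar and the trivet stands 30 degrees from vertical. I'll lower it a little more and then let go.

>>> {"method": "play_rows", "body": {
  "commands": [
    {"grip":0.05,"tx":0.002,"ty":0,"tz":0.003,"spin":0},
    {"grip":0.05,"tx":0.001,"ty":0,"tz":0.001,"spin":0},
    {"grip":0.063,"tx":0,"ty":0,"tz":0,"spin":0},
    {"grip":0.066,"tx":0,"ty":0,"tz":0,"spin":0},
    {"grip":0.07,"tx":0,"ty":0,"tz":0,"spin":0},
    {"grip":0.08,"tx":0,"ty":0,"tz":0,"spin":0},
    {"grip":0.085,"tx":0,"ty":0,"tz":0,"spin":0},
    {"grip":0.085,"tx":0,"ty":0,"tz":0,"spin":0}
  ]
}}

```text
time_s: 19.85
position: [0.6362, 0.0314, 0.1293]
orientation: [[1.0, 0.031, 0.0], [0.031, -1.0, -0.0], [0.0, 0.0, -1.0]]
ft_force: [-0.1, -0.3, -0.4]
gripper_width: 0.0851
gripper_force: 0.0
```

```bash
python3 - <<'E'
from h import *
plan([.6,.031,.133],1.8); im,P,st=look()
P2=P; im2,d2,Q2,_=shot("scene"); save(np.hstack([cv2.resize(im,(400,250)),cv2.resize(im2[195:295,280:410],(325,250))]),"w9.png")
E
```

```text
t 19.85 pos [0.6362 0.0314 0.1293] yaw 1.8 w 0.0851 F [-0.1 -0.3 -0.4] -> spin 0.0001 t [-0.0362 -0.0007 -0.0037]
c [0.6836 0.0318 0.1573] rel [0.0474 0.0003 0.028 ] n [0.997 0.029 0.068] x [-0.068 -0.001  0.998] ext [0.147 0.059] 24391 tilt -86.1 plate z over pos at grip 0.6497 far end along x from grip 0.0982
```

View pics/w9.png

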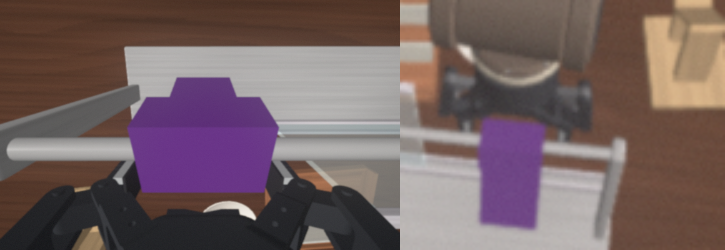

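It hangs on the bar: the right half shows it below the bar at (510,175), and the plane fit gives it nearly upright and square. I'll back off towards the robot, rise and go to the knob.

>>> {"method": "play_rows", "body": {
  "commands": [
    {"grip":0.085,"tx":-0.01,"ty":0,"tz":0,"spin":0},
    {"grip":0.085,"tx":-0.02,"ty":0,"tz":0,"spin":0},
    {"grip":0.085,"tx":-0.02,"ty":0,"tz":0,"spin":0},
    {"grip":0.085,"tx":-0.02,"ty":0,"tz":0,"spin":0},
    {"grip":0.085,"tx":0,"ty":0,"tz":-0.035,"spin":0},
    {"grip":0.085,"tx":0,"ty":0,"tz":-0.035,"spin":0},
    {"grip":0.085,"tx":0,"ty":0,"tz":-0.035,"spin":0},
    {"grip":0.085,"tx":0,"ty":0,"tz":-0.035,"spin":0}
  ]
}}

```text
time_s: 20.75
position: [0.5651, 0.0293, 0.2709]
orientation: [[1.0, 0.032, 0.0], [0.032, -1.0, -0.0], [0.0, 0.0, -1.0]]
ft_force: [0.1, 0.5, 0.1]
gripper_width: 0.0851
gripper_force: 0.0
```

>>> {"method": "play_rows", "body": {
  "commands": [
    {"grip":0.085,"tx":0.0077,"ty":0.0347,"tz":0,"spin":0},
    {"grip":0.085,"tx":0.0077,"ty":0.0347,"tz":0,"spin":0},
    {"grip":0.085,"tx":0.0077,"ty":0.0347,"tz":0,"spin":0},
    {"grip":0.085,"tx":0.0077,"ty":0.0347,"tz":0,"spin":0},
    {"grip":0.085,"tx":0.0077,"ty":0.0347,"tz":0,"spin":0},
    {"grip":0.085,"tx":0.0077,"ty":0.0347,"tz":0,"spin":0},
    {"grip":0.085,"tx":0,"ty":0,"tz":0,"spin":0}
  ]
}}

```text
time_s: 21.45
position: [0.6186, -0.1809, 0.2686]
orientation: [[1.0, 0.028, -0.0], [0.028, -1.0, -0.001], [-0.0, 0.001, -1.0]]
ft_force: [-0.8, 1.1, -0.4]
gripper_width: 0.085
gripper_force: 0.0
```

```bash
python3 - <<'E'
from h import *
plan([.6185,-.1757,.1908],1.8); im,d,P,st=shot("wrist"); Z=P[...,2]
m=purple(P,im)&(P[...,0]>.6)&(abs(P[...,1]-.03)<.05); Q=P[m]; print(len(Q), Q.min(0).round(3) if len(Q) else "", Q.max(0).round(3) if len(Q) else "")
Q=P[(Z>.235)&(Z<.258)&(abs(P[...,0]-.615)<.03)&(abs(P[...,1]+.175)<.03)]; print("knob",len(Q),cv2.minAreaRect((Q[:,:2]*1000).astype(np.float32)) if len(Q)>5 else "")
Q=P[(Z>.2)&(Z<.228)&(P[...,0]>.64)&(P[...,0]<.71)]; print("posts y",Q[:,1].min(),Q[:,1].max())
E
```

```text
t 21.45 pos [ 0.6186 -0.1809  0.2686] yaw 1.62 w 0.085 F [-0.8  1.1 -0.4] -> spin -0.0031 t [ 0.0001 -0.0053  0.0778]
4472 [ 0.646 -0.     0.159] [0.686 0.051 0.228]
knob 1360 ((619.2196655273438, -175.34930419921875), (23.539064407348633, 23.48443603515625), 1.213873267173767)
posts y -0.3115100461329842 0.05054129890267936
```

>>> {"method": "play_rows", "body": {
  "commands": [
    {"grip":0.085,"tx":0,"ty":-0.003,"tz":0.026,"spin":0},
    {"grip":0.085,"tx":0,"ty":0,"tz":0.026,"spin":0},
    {"grip":0.085,"tx":0,"ty":0,"tz":0.026,"spin":0},
    {"grip":0.02,"tx":0,"ty":0,"tz":0,"spin":0},
    {"grip":0.02,"tx":0,"ty":0,"tz":0,"spin":0},
    {"grip":0.02,"tx":0,"ty":0,"tz":0,"spin":0},
    {"grip":0.02,"tx":0,"ty":0,"tz":0,"spin":0},
    {"grip":0.02,"tx":0,"ty":0,"tz":0,"spin":0},
    {"grip":0.02,"tx":0,"ty":0,"tz":0,"spin":0}
  ],
  "newtons": 25
}}

```text
time_s: 22.4
position: [0.619, -0.1744, 0.1929]
orientation: [[1.0, 0.031, 0.002], [0.032, -1.0, -0.001], [0.002, 0.001, -1.0]]
ft_force: [-1.0, 0.9, 6.3]
gripper_width: 0.0233
gripper_force: 26.5
```

>>> {"method": "play_rows", "body": {
  "commands": [
    {"grip":0.02,"tx":0,"ty":-0.018,"tz":0,"spin":0},
    {"grip":0.02,"tx":0,"ty":-0.018,"tz":0,"spin":0},
    {"grip":0.02,"tx":0,"ty":-0.018,"tz":0,"spin":0},
    {"grip":0.02,"tx":0,"ty":-0.018,"tz":0,"spin":0},
    {"grip":0.02,"tx":0,"ty":-0.018,"tz":0,"spin":0},
    {"grip":0.02,"tx":0,"ty":-0.018,"tz":0,"spin":0},
    {"grip":0.02,"tx":0,"ty":-0.018,"tz":0,"spin":0},
    {"grip":0.02,"tx":0,"ty":-0.018,"tz":0,"spin":0},
    {"grip":0.02,"tx":0,"ty":-0.018,"tz":0,"spin":0},
    {"grip":0.02,"tx":0,"ty":-0.018,"tz":0,"spin":0},
    {"grip":0.02,"tx":0,"ty":-0.003,"tz":0,"spin":0},
    {"grip":0.02,"tx":0,"ty":0,"tz":0,"spin":0}
  ]
}}

```text
time_s: 23.6
position: [0.6132, 0.0094, 0.1929]
orientation: [[0.999, 0.032, 0.002], [0.032, -0.999, -0.0], [0.002, 0.0, -1.0]]
ft_force: [-2.3, 1.7, 7.8]
gripper_width: 0.0236
gripper_force: 26.6
```

>>> {"method": "play_rows", "body": {
  "commands": [
    {"grip":0.02,"tx":0,"ty":-0.003,"tz":0,"spin":0},
    {"grip":0.02,"tx":0,"ty":-0.003,"tz":0,"spin":0},
    {"grip":0.02,"tx":0,"ty":0,"tz":0,"spin":0}
  ]
}}

```text
time_s: 23.9
position: [0.613, 0.0147, 0.1929]
orientation: [[0.999, 0.032, 0.002], [0.032, -0.999, -0.0], [0.002, 0.0, -1.0]]
ft_force: [-2.2, 0.9, 7.5]
gripper_width: 0.0235
gripper_force: 26.6
```

Not at the stop yet (no force along y), so I'll go on in small steps.

>>> {"method": "play_rows", "body": {
  "commands": [
    {"grip":0.02,"tx":0,"ty":-0.0015,"tz":0,"spin":0},
    {"grip":0.02,"tx":0,"ty":-0.0015,"tz":0,"spin":0},
    {"grip":0.02,"tx":0,"ty":-0.0015,"tz":0,"spin":0},
    {"grip":0.02,"tx":0,"ty":0,"tz":0,"spin":0}
  ]
}}

```text
time_s: 24.3
position: [0.6129, 0.0175, 0.1929]
orientation: [[1.0, 0.031, 0.002], [0.031, -1.0, -0.003], [0.002, 0.003, -1.0]]
ft_force: [-3.0, -9.2, 7.3]
gripper_width: 0.0232
gripper_force: 26.7
```

The force is now -9 N along y at y=0.0175, so the guard is at its stop, close to the predicted 0.016. I'll release, retreat upward and check.

>>> {"method": "play_rows", "body": {
  "commands": [
    {"grip":0.06,"tx":0,"ty":0.001,"tz":0,"spin":0},
    {"grip":0.06,"tx":0,"ty":0,"tz":0,"spin":0},
    {"grip":0.06,"tx":0,"ty":0,"tz":-0.02,"spin":0},
    {"grip":0.06,"tx":0,"ty":0,"tz":-0.04,"spin":0},
    {"grip":0.06,"tx":0,"ty":0,"tz":-0.04,"spin":0},
    {"grip":0.06,"tx":-0.03,"ty":0,"tz":-0.03,"spin":0},
    {"grip":0.06,"tx":-0.03,"ty":0,"tz":0,"spin":0},
    {"grip":0.06,"tx":0,"ty":0,"tz":0,"spin":0}
  ]
}}

```text
time_s: 25.1
position: [0.5504, 0.0164, 0.323]
orientation: [[0.999, 0.032, 0.002], [0.032, -0.999, -0.0], [0.002, 0.0, -1.0]]
ft_force: [-0.1, -0.4, -0.6]
gripper_width: 0.06
gripper_force: 0.0
```

```bash
python3 - <<'E'
from h import *
out=[]
for i in range(2):
    im,d,P,st=shot("wrist"); Z=P[...,2]
    Q=P[(Z>.235)&(Z<.258)&(abs(P[...,0]-.613)<.03)&(abs(P[...,1]-.015)<.06)]; print("knob",cv2.minAreaRect((Q[:,:2]*1000).astype(np.float32)))
    m=purple(P,im)&(P[...,0]>.6)&(abs(P[...,1]-.03)<.06); Q=P[m]; print(len(Q),Q.min(0).round(3),Q.max(0).round(3))
    Q=P[(Z>.2)&(Z<.228)&(P[...,0]>.64)&(P[...,0]<.71)]; print("posts y",Q[:,1].min(),Q[:,1].max())
    im2,d,P,_=shot("scene"); m=purple(P,im2)&(P[...,0]>.62)&(abs(P[...,1]-.03)<.06); c,n,x,e,k=plane(P[m]); print("scene",c.round(4),n.round(3),x.round(3),e,k)
save(np.hstack([cv2.resize(im,(400,250)),cv2.resize(im2[195:295,280:410],(325,250))]),"w10.png")
E
```

```text
knob ((612.1843872070312, 16.131114959716797), (23.53618812561035, 23.549663543701172), 1.7381391525268555)
3739 [0.645 0.001 0.002] [0.735 0.061 0.23 ]
posts y -0.2476734033567892 0.1383175768391661
scene [0.6695 0.0331 0.1542] [0.999 0.036 0.017] [-0.017  0.005  1.   ] (np.float64(0.14617028534357843), np.float64(0.05419159977377182)) 265
knob ((612.086181640625, 16.676517486572266), (23.560529708862305, 23.60173797607422), 1.7076513767242432)
3768 [ 0.645  0.001 -0.001] [0.735 0.089 0.23 ]
posts y -0.246645051939652 0.13761426791799872
scene [0.6695 0.0333 0.1538] [0.999 0.033 0.02 ] [-0.02  -0.007  1.   ] (np.float64(0.14685275304598794), np.float64(0.05288329197295018)) 261
```

View pics/w10.png

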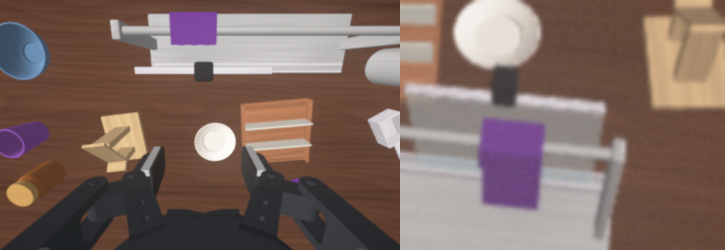

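The trivet hangs on the bar behind the shut guard, whose knob is at y 0.0165, and the bystanders are in place.

```bash
python3 -c "
from workcell import manip
print(manip.hand_in())"
```

```text
the job is handed in; nothing more can be done
None
```

The job is handed in: the trivet was rested on the sloping stand, then hung by its hook on the bar with the guard shut to its stop, and the bystanders look undisturbed in the last picture; the hand-in returned no verdict.

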